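# Refit the focus knob of a school microscope

### The job

The microscope's focus shaft is bare: thread the brass ring onto it first, then the black knob, then the silver end cap, open side first, pushing the red collar fully home against its bearing so that the whole stack sits tight with no gaps. Finish the cap with one firm, steady push of about 15 newtons held for half a second, but never press on the microscope with more than 25 newtons, then let go. Leave the other things on the desk where they are.

Things in the scene. Friction and masses are not known exactly. Their poses are not given: they have to be found in the camera images.
- microscope: Cream school microscope, tube taken off, fixed to the desk. Origin on the desk under the focus block; z up, y as the shaft. The focus block (40 mm along x, 34 along y) is centred on the z axis and ends 180 mm above the desk, 30 mm above the shaft axis; the black stage (105 mm square, top 92 mm above the desk) is on the +x side. Home stack on the shaft: collar 10, ring 16, knob 18 mm, then cap.
- shaft_root (a point): Fixed end of the steel focus shaft, on its axis, where it leaves the dark 30 mm bearing boss; 150 mm above the desk and 30 mm along y from the microscope's origin. y runs along the shaft to its free end (level, to the robot's left within 20 degrees), z up. Shaft 12 mm thick, 62 mm long from here. With all home, the centres of ring, knob and cap are 18, 35 and 58 mm from here along y.
- shaft_tip (a point): Centre of the free end of the shaft, 62 mm from shaft_root along its y. The last 3 mm taper from 12 to 8 mm diameter.
- collar (a joint): Position in m of the red collar (22 mm diameter, 10 mm long) sliding on the shaft: 0 = fully home, its outer face 10 mm from shaft_root; positive = that far out towards the free end (starts 4 to 11 mm out, limit 12 mm). It drags: about 7 N to slide it, stays where it is left, and meets a hard stop at 0.
- ring: Brass ring, 36 mm outer diameter (35 mm across its twelve slight flats where fingers take it), 14 mm bore, 16 mm long, about 0.11 kg. Origin at its centre, y axis along the bore, z up. Starts on edge in the V of the blue cradle, bore level.
- knob: Black knurled knob, 44 mm outer diameter (43 mm between the flats), 14 mm bore right through, 18 mm long, about 0.06 kg. Origin at its centre, y axis along the bore. Starts on edge in the cradle; either end may go first.
- cap: Silver end cap, 30 mm outer diameter (29 mm between the flats), 28 mm long, about 0.05 kg: a 14 mm bore, 22 mm deep, open at its -y end; its +y end is closed. Origin at the middle of its length on the axis, y axis along the bore. Starts on edge in the cradle with its open end towards -y of the cradle, the right way round for the shaft.
- cradle: Blue cradle fixed to the desk: a V groove 230 mm long on a foot 70 x 250 x 6 mm. Origin under its centre on the desk; y along the groove, z up. The groove is 25 mm wide at its top edges. Ring, knob and cap stand in it in any order, about 70 mm apart, bores along y, centres 54, 59 and 51 mm above the desk; beside the groove, fingers have 40 mm of free depth below the centres.
- tube: Bystander: the microscope's cream tube with black eyepiece, 190 mm long, lying on the desk. Origin on the desk under its middle.
- dish_a: Bystander: glass dish, 90 mm wide, 16 mm high. Origin under its centre.
- dish_b: Bystander: glass dish, 90 mm wide, 16 mm high. Origin under its centre.
- tub: Bystander: white plastic tub, 120 mm wide, 50 mm high. Origin under its centre.
- old_knob: Bystander: the worn grey old knob lying flat on the desk, 42 mm wide, 17 mm high; it is not to be fitted. Origin under its centre.
- washer: Bystander: thin steel washer lying flat, 32 mm wide, 4 mm thick; not to be fitted. Origin under its centre.
- screwdriver: Bystander: screwdriver with orange handle, 170 mm long, lying on the desk. Origin under its middle.
- tweezers: Bystander: steel tweezers, 110 mm long, lying on the desk. Origin under the middle.
Mind the look-alikes: they are no part of the job. What is shaped like the microscope but green is not meant.

How it is judged:
By the outcome, as a careful person would: the job done as asked, in the order asked, and still so for the second after the job is handed in, with the robot touching nothing.
It also fails if it takes over 72 s, if anything falls off the work surface, if the arm or the gripper's body presses on something with over 40 N, if the wrist force passes 120 N, or if a joint passes its speed limit or range.

### The arm

A 6-joint arm with a two-finger parallel gripper is mounted at the origin on the work surface. World frame = base frame: x ahead of the robot, y to its left, z up, the work surface at z = 0. Lengths are in mm, angles in degrees, forces in N, time in s.
With the tool pointing down it reaches from about 300 to 850 mm from the base axis. Payload 4.2 kg.
Tool frame: the origin (TCP) lies midway between the tips of the shut fingers; the grasp point (between the pads) lies 19 mm behind it (env.hold_point_z is the z of the grasp point in the tool frame, in mm); z points along the fingers, y is the direction in which the jaws open and shut (so a half turn about z gives the same grasp; the last joint's range is limited). The gripper opens to 91 mm and grips with 3 to 60 N. Pads are 32 mm wide; open, the fingers measure 118 mm over their backs; the gripper's body (76 mm by 178 mm) begins 60 mm behind the grasp point.
Start: joints at [-1.146, 18.312, 89.639, -0, 72.044, -1.146], TCP at [575.016, 0, 213.976] pointing down, gripper open.
Joint ranges: [-177.97, 177.97], [-48.28, 115.42], [12.27, 149.76], [-77.06, 257.06], [2.81, 150.46], [-146.56, 146.56]. Speed limits (degrees/s): [147.25, 147.25, 180, 180, 180, 180].

### API

Orientations are given as [roll, pitch, yaw] about the fixed x, y, z axes, in that order (R = Rz(yaw) Ry(pitch) Rx(roll)).
In Python, from workcell import env, grab_frame, camera_params, spotter gives the robot as it stands. The module is installed in compiled form; this text tells all that it offers.
- The arm moves only by the shell command python3 -m jog 'ROWS' [FORCE]. ROWS is text: rows parted by semicolons, each of 7 numbers parted by spaces: the turn, a rotation vector about the world's x, y, z in units of 5 degrees (1.0 is 5 degrees), then the shift along the world's x, y, z in units of 25 mm (1.0 is 25 mm), then the opening, from 0 (shut) to 1 (fully open). A call has 1 to 5 rows; each row is the pose to reach, as a shift and turn from the pose commanded when the call began; what a row does not reach only later rows make up. A row lasts 1/8 s, in which the tool goes at most 62.5 mm and 10.7 degrees, less where a joint would pass 70% of its speed; a pose out of reach is approached as far as the arm can. A call with a gripper value outside its range is refused whole. The fingers move at their own pace and stop on an object; FORCE is the grip in N (left out, the last holds). Time passes only in rows, so rows that repeat a pose let the fingers close. It gives the time, the measured TCP pose, the force and the opening at its end, in the units of the state.
- env.state(): the state, without advancing time (a new reading comes with each control period).
- grab_frame(name): name is "scene" or "side" or "wrist"; returns the picture (400x640x3 uint8, red, green, blue); there is no depth.
- camera_params(name): a dict with "K" (3x3 intrinsics, pixels), "dist" ([k1, k2, p1, p2, k3] as OpenCV has them; the pictures are not rectified), "rvec" (rotation vector, rad) and "tvec" (3), from world to camera coordinates, as OpenCV has them. Camera axes: x right, y down, z forward; pixel columns grow to the right and rows downward; lengths in mm; the calibration is good to about 2 mm. A picture is of the moment at which its call begins: read the wrist's pose just before it. camera_params takes no time and is no camera call; for the wrist camera it gives the pose at the moment of the call.
- env.job_done(): hands the job in, once; it reports no verdict.
Trained networks look in the newest picture that a camera, given by its name, has taken for a name from the list of things; names that differ only in an ending like _2 or _b are one class to them, and where a whole thing is asked for, a point or a joint stands for the part that bears it (a point fixed in the world has none). Each returns a list of dicts, best first, with "conf" (0 to 1); they miss things now and then, are a little off and sometimes report something else, mostly with a low value. They report only what shows in the picture. A call takes as long as a camera call. They do not tell look-alikes from the thing itself.
- spotter.look_for(query, camera): "box" ([left, top, width, height] in pixels, round what is visible of it).
- spotter.trace(query, camera): "region" (400x640 bool, what is visible of it) and "box" ([left, top, width, height] in pixels, round what is visible of it).
The state is a dict: "time_s": time; "qpos": joint angles; "qvel": joint speeds; "effort": joint torques, N m; "ee_pos": TCP position; "ee_rot": TCP orientation; "force": force on the tool from outside, world axes, zero at the start; "torque": the same for the moment, N m; "gripper_width": finger opening in mm.
Only numpy, scipy, OpenCV 4.12 (cv2) and the standard library are available. Lean on these libraries where they do the work, as an engineer would, in place of code of your own. Each camera call takes 0.05 s, during which the arm holds its last target. There are 200 camera calls.

## Working session

There is one attempt and no reset: what is moved stays moved. The work goes in short steps, Python scripts to look and compute and a shell command to move; the robot and the scene stay as the last step left them, time stands still between calls to the robot, and variables do not carry over. Pictures are saved under pics/ and viewed, about 8 in all and at most 12, crops included, and the job is handed in when it is done.

```bash
mkdir -p pics
cat > h.py <<'E'
import numpy as np, cv2
from workcell import env, grab_frame, camera_params, spotter
def save(img,name): cv2.imwrite(f'pics/{name}.png',cv2.cvtColor(img,cv2.COLOR_RGB2BGR))
def proj(P,p):
    return cv2.projectPoints(np.float64(P).reshape(-1,1,3),np.float64(p['rvec']),np.float64(p['tvec']),np.float64(p['K']),np.float64(p['dist']))[0].reshape(-1,2)
def ray(uv,p):
    n=cv2.undistortPoints(np.float64(uv).reshape(-1,1,2),np.float64(p['K']),np.float64(p['dist'])).reshape(-1,2)
    R=cv2.Rodrigues(np.float64(p['rvec']))[0]; t=np.float64(p['tvec']).ravel()
    d=np.c_[n,np.ones(len(n))]@R
    return -R.T@t, d/np.linalg.norm(d,axis=1)[:,None]
def atz(uv,p,z):
    c,d=ray(uv,p); return c+d*((z-c[2])/d[:,2])[:,None]
E
cat > a.py <<'E'
from h import *
for c in ['scene','side']:
    im=grab_frame(c); save(im,c+'0'); p=camera_params(c); print(c,'cam at',ray([[320,200]],p))
    for q in ['microscope','collar','ring','knob','cap','cradle','shaft_tip']:
        try: print(q,[(np.round(r['box']).tolist(),round(r['conf'],2)) for r in spotter.look_for(q,c)[:4]])
        except Exception as e: print(q,e)
    im=cv2.resize(im,(800,500)); 
print(env.state())
E
python3 a.py
```

```text
scene cam at (array([1029.52768594, -729.9313286 ,  861.14536142]), array([[-0.42895656,  0.63674857, -0.64073983]]))
microscope [([244.0, 227.0, 80.0, 103.0], 0.92), ([177.0, 185.0, 73.0, 82.0], 0.84), ([267.0, 127.0, 57.0, 64.0], 0.55)]
collar [([279.0, 233.0, 3.0, 6.0], 0.54), ([371.0, 244.0, 44.0, 46.0], 0.3)]
ring [([350.0, 182.0, 11.0, 8.0], 0.49)]
knob [([325.0, 199.0, 11.0, 12.0], 0.71)]
cap [([336.0, 189.0, 13.0, 13.0], 0.42)]
cradle [([309.0, 183.0, 58.0, 51.0], 0.6)]
shaft_tip [([177.0, 182.0, 73.0, 86.0], 0.73), ([268.0, 129.0, 51.0, 63.0], 0.7), ([244.0, 225.0, 82.0, 102.0], 0.62), ([265.0, 217.0, 18.0, 14.0], 0.3)]
side cam at (array([ -81.9078442 ,  896.45480553, 1008.42319261]), array([[ 0.43524197, -0.62552618, -0.64751944]]))
microscope [([320.0, 140.0, 60.0, 53.0], 0.86), ([390.0, 179.0, 44.0, 53.0], 0.73)]
collar []
ring [([278.0, 239.0, 9.0, 8.0], 0.58)]
knob []
cap [([292.0, 230.0, 12.0, 7.0], 0.66)]
cradle [([265.0, 214.0, 68.0, 55.0], 0.86)]
shaft_tip [([325.0, 139.0, 52.0, 56.0], 0.93), ([385.0, 179.0, 53.0, 54.0], 0.69), ([322.0, 250.0, 72.0, 70.0], 0.64), ([360.0, 219.0, 12.0, 12.0], 0.21)]
{'time_s': 0.8, 'qpos': array([-1.14582202e+00,  1.83109502e+01,  8.96395157e+01,  7.61776732e-04,
        7.20455449e+01, -1.14598071e+00]), 'qvel': array([-0.01548749, -0.02536819,  0.04651826,  0.01729435, -0.01900221,
        0.07633029]), 'effort': array([-1.98033499e-04, -4.12303376e+01, -2.32222402e+01,  7.27246189e-02,
        3.75244953e-02, -2.17061211e-05]), 'ee_pos': array([5.75001899e+02, 5.91422069e-03, 2.13981954e+02]), 'ee_rot': array([ 1.79995997e+02, -6.44767558e-04,  8.99999239e+01]), 'force': array([ 0.50526479, -1.28776609,  0.20370277]), 'torque': array([ 0.04570004, -0.05619514,  0.02943775]), 'gripper_width': 91.10460716114889}
```

```bash
python3 -c "
import cv2,numpy as np
a=cv2.imread('pics/scene0.png')[110:350,150:450];b=cv2.imread('pics/side0.png')[120:360,200:500]
f=lambda x:cv2.resize(x,(800,640),interpolation=3)[:600]
cv2.imwrite('pics/v1.png',f(a));cv2.imwrite('pics/v2.png',f(b))"
```

```text
(no output)
```

View pics/v1.png

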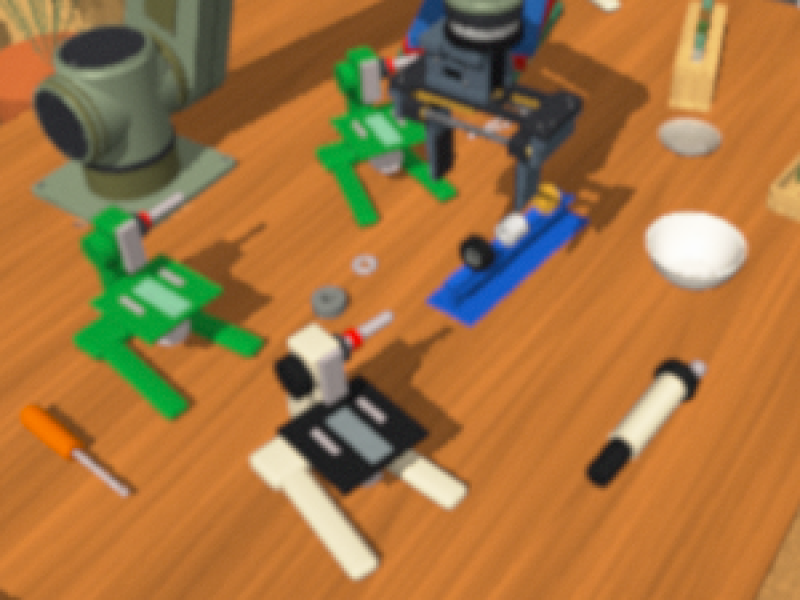

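View pics/v2.png

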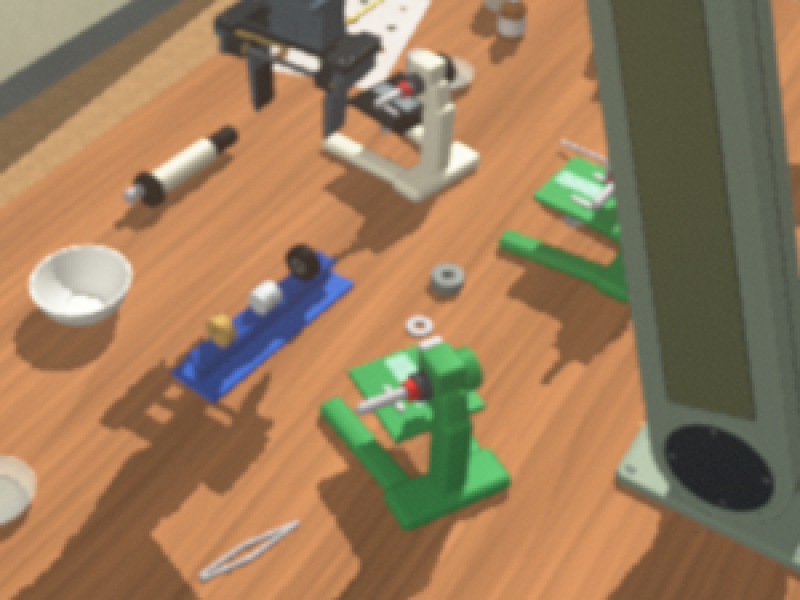

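Scene and side views both show the cream microscope: shaft tip at scene (297,229) and side (342,159). In the cradle the order from the microscope end is knob, cap, ring. Next I'll triangulate.

```bash
cat >> h.py <<'E'
def tri(uvs,ps):
    A=np.zeros((3,3));b=np.zeros(3);rs=[]
    for uv,p in zip(uvs,ps):
        c,d=ray([uv],p);M=np.eye(3)-np.outer(d[0],d[0]);A+=M;b+=M@c;rs.append((c,M))
    X=np.linalg.solve(A,b); return X,[round(float(np.linalg.norm(M@(X-c))),1) for c,M in rs]
E
python3 - <<'E'
from h import *
ps=[camera_params('scene'),camera_params('side')]
for n,a,b in [('tip',(297.4,228.9),(341.75,158.6)),('collar',(282.4,237.5),(351.9,153.4)),('knob',(329.3,204.5),(313.3,217.9)),('cap',(342,195.9),(299.4,231)),('ring',(355,183.9),(282.5,243.75))]:
    print(n,*tri([a,b],ps), atz([a],ps[0],54).round(), atz([b],ps[1],54).round())
p=camera_params('wrist');print(p, ray([[320,200]],p))
# cradle foot corners z=6: scene, side crops
print(atz([(150+430/2.667,110+300/2.667),(150+472/2.667,110+325/2.667),(150+588/2.667,110+225/2.667)],ps[0],6))
print(atz([(200+353/2.667,120+287/2.667),(200+215/2.667,120+402/2.667),(200+175/2.667,120+374/2.667)],ps[1],6))
E
```

```text
tip [ 562.53624648 -152.80138837  147.68425597] [4.4, 4.4] [[506. -75.  54.]] [[ 629. -270.   54.]]
collar [ 549.36023198 -198.66274688  148.05683126] [3.6, 3.6] [[ 490. -127.   54.]] [[ 615. -321.   54.]]
knob [526.65556048  63.9940176   57.83577767] [2.4, 2.4] [[526.  69.  54.]] [[527.  59.  54.]]
cap [533.34636764 130.33537291  49.56945111] [2.9, 2.9] [[538. 127.  54.]] [[528. 132.  54.]]
ring [540.21244364 205.27971342  52.83136036] [2.4, 2.4] [[543. 206.  54.]] [[537. 205.  54.]]
{'K': array([[277.70174897,   0.        , 317.73918625],
       [  0.        , 277.70174897, 198.91632288],
       [  0.        ,   0.        ,   1.        ]]), 'dist': array([0.01563398, 0.        , 0.        , 0.        , 0.        ]), 'rvec': array([-2.84324972e+00,  4.97845080e-05, -2.82631038e-04]), 'tvec': array([-574.41062304,  -33.09503162,  391.92895541])} (array([574.33433064,  83.56637352, 384.45791568]), array([[ 0.00832983, -0.29765456, -0.9546373 ]]))
[[494.49065611  11.73921298   6.        ]
 [559.55657987   2.65630893   6.        ]
 [588.02939622 237.86705357   6.        ]]
[[478.96116967  20.23727762   6.        ]
 [504.21715231 260.3067471    6.        ]
 [567.63268126 253.6498772    6.        ]]
```

Run:
```python
from h import *
p=camera_params('wrist');im=grab_frame('wrist');save(im,'w0');save(cv2.resize(im,(800,500),interpolation=cv2.INTER_CUBIC),'v3')
for q in ['collar','ring','knob','cap']:
    for r in spotter.trace(q,'wrist')[:2]:
        ys,xs=np.nonzero(r['region']); print(q,round(r['conf'],2),r['box'],xs.mean(),ys.mean())
for n,X in dict(tip=(562,-153,150),collar=(549,-199,150),knob=(526.6,64,59),cap=(533,130,51),ring=(540,205,54)).items(): print(n,proj(X,p))
```

```text
ring 0.54 [424.4, 1.5, 95.6, 28.7] 469.7003383276945 11.49637506041566
cap 0.89 [266.5, 50.6, 26.8, 34.4] 279.9334916864608 67.38361045130641
tip [[305.97818457 348.25814876]]
collar [[294.63664149 382.03646128]]
knob [[275.78868287 131.3739973 ]]
cap [[279.91313332  68.81708251]]
ring [[283.32332926 -14.3772677 ]]
```

View pics/v3.png

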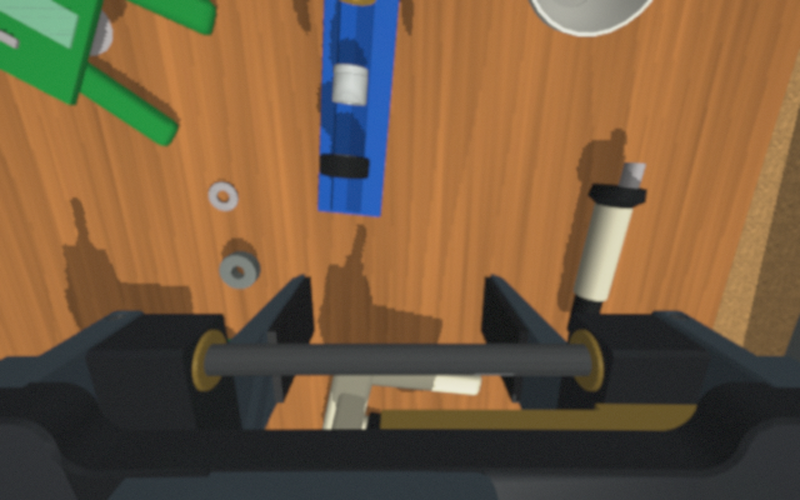

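```bash
python3 -m jog '0 0 -1.1 -0.5 3 -0.5 1;0 0 -1.1 -1 6 -1.5 1;0 0 -1.1 -1.4 8 -2 1;0 0 -1.1 -1.4 8 -2 1;0 0 -1.1 -1.4 8 -2 1' 30
python3 - <<'E'
from h import *
p=camera_params('wrist');im=grab_frame('wrist');save(im,'w1')
s=env.state();print(s['ee_pos'],s['ee_rot'],s['time_s'])
save(cv2.resize(im,(800,500),interpolation=cv2.INTER_CUBIC),'v4')
for q,z in [('ring',54),('cap',51),('knob',59)]:
    for r in spotter.trace(q,'wrist')[:2]:
        ys,xs=np.nonzero(r['region']); print(q,round(r['conf'],2),r['box'],xs.mean(),ys.mean(),atz([(xs.mean(),ys.mean())],p,z+8))
for n,X in dict(knob=(526.6,64,59),cap=(533,130,51),ring=(540,205,54)).items(): print(n,proj(X,p))
E
```

```text
time_s: 1.68
ee_pos: [539.8, 200.7, 163.7]
ee_rot: [-180.0, 0.0, 84.6]
force: [-0.2, -0.4, -0.3]
gripper_width: 91.2
[540.32197267 199.56124927 164.15824605] [1.79965139e+02 4.57416371e-02 8.45477019e+01] 1.725
ring 0.98 [299.8, 183.2, 35.6, 25.7] 318.0359520639148 194.24367509986683 [[539.83334284 205.39230483  62.        ]]
cap 0.69 [305.0, 235.5, 25.6, 33.6] 317.3105670103093 254.65335051546393 [[532.49278754 135.45326491  59.        ]]
knob 0.87 [297.9, 299.5, 39.0, 31.1] 317.0673181324647 313.2052117263844 [[525.60622227  65.20972303  67.        ]]
knob [[318.02159323 309.30773431]]
cap [[318.2169721  255.47509556]]
ring [[318.22368527 192.45981401]]
```

View pics/v4.png

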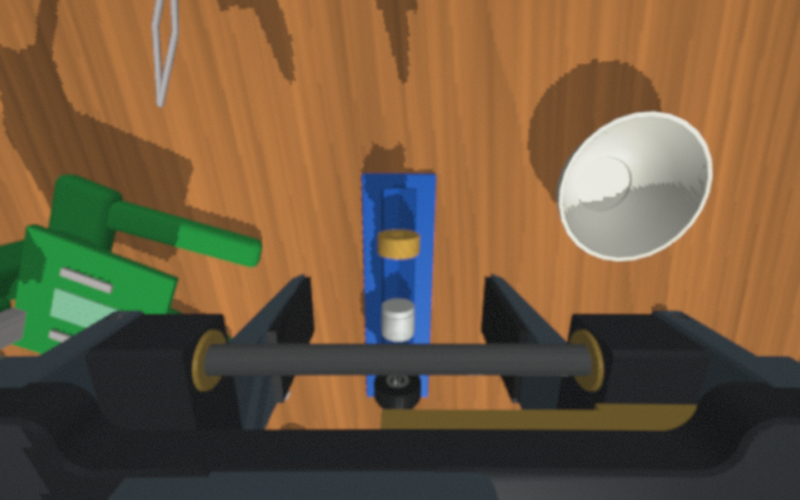

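Run:
```python
from h import *
p=camera_params('wrist')
print('ring -y edge',atz([(318,208.4)],p,72),'cap -y edge', atz([(317.3,268.5)],p,66))
# cradle foot end corners far (z=6)
print(atz([(362/1.25,173/1.25),(436/1.25,173/1.25)],p,6))
```

```text
ring -y edge [[539.84553433 191.22595608  72.        ]] cap -y edge [[532.09787293 119.85637401  66.        ]]
[[513.3395611  257.27942662   6.        ]
 [581.73674101 250.55189147   6.        ]]
```

The ring sits centred between the fingers at pixel (319,195). I'll go straight down and grip.

```bash
python3 -m jog '0 0 -0.06 0 0 -2 0.8;0 0 -0.06 0 0 -4 0.7;0 0 -0.06 0 0 -5.16 0.7;0 0 -0.06 0 0 -5.16 0.7;0 0 -0.06 0 0 -5.16 0' 35; python3 -m jog '0 0 0 0 0 0 0;0 0 0 0 0 0 0;0 0 0 0 0 0 0;0 0 0 0 0 0 0'
```

```text
time_s: 2.5
ee_pos: [541.5, 199.6, 36.5]
ee_rot: [179.8, -0.1, 84.1]
force: [-0.1, -0.2, -0.2]
gripper_width: 56.7
time_s: 3.0
ee_pos: [540.4, 200.2, 36.1]
ee_rot: [179.9, -0.0, 84.2]
force: [-1.8, -0.4, 6.3]
gripper_width: 34.9
```

```bash
python3 -m jog '0 0 0 0 0 2 0;0 0 0 0 0 4.5 0;0 0 0 0 -1 7 0;0 0 0 0 -3 8.5 0;0 0 -0.5 0 -5.5 8.5 0'; python3 -m jog '0 0 -0.5 0 -2.5 0 0;0 0 -1 0 -5 0 0;0 0 -1.5 0.5 -7.5 0 0;0 0 -1.5 0.8 -9.5 0 0;0 0 -1.5 0.8 -9.5 0 0'
python3 -m jog '0 0 0 0 0 0 0;0 0 0 0 0 0 0'
python3 - <<'E'
from h import *
p=camera_params('wrist');im=grab_frame('wrist');save(im,'w2')
s=env.state();print(s['ee_pos'],s['ee_rot'],s['time_s'])
save(cv2.resize(im,(800,500),interpolation=cv2.INTER_CUBIC),'v5')
for q,z in [('collar',150)]:
    for r in spotter.trace(q,'wrist')[:2]:
        ys,xs=np.nonzero(r['region']); print(q,round(r['conf'],2),r['box'],xs.mean(),ys.mean(),atz([(xs.mean(),ys.mean())],p,z+8))
print(proj([(562,-153,150),(549,-199,150)],p))
E
```

```text
time_s: 3.62
ee_pos: [541.8, 65.4, 251.1]
ee_rot: [179.5, -0.1, 81.8]
force: [0.6, -1.3, -1.8]
gripper_width: 35.1
time_s: 4.25
ee_pos: [560.0, -175.1, 246.5]
ee_rot: [-180.0, 0.1, 73.9]
force: [-0.3, -0.0, -1.6]
gripper_width: 34.5
time_s: 4.5
ee_pos: [559.9, -170.4, 247.4]
ee_rot: [-180.0, -0.0, 74.3]
force: [-0.6, 0.4, -0.9]
gripper_width: 34.8
[ 559.93225904 -170.35706889  247.45998896] [-1.79998169e+02 -1.04951438e-02  7.43057402e+01] 4.55
collar 0.68 [305.0, 219.4, 21.5, 11.3] 315.5103448275862 224.8896551724138 [[ 550.6354845  -192.55345824  158.        ]]
collar 0.4 [169.5, 112.1, 32.7, 33.4] 183.58333333333334 127.10479797979798 [[461.94081454 -68.70713274 158.        ]]
[[315.7117361  183.27331679]
 [315.75041975 227.87345843]]
```

View pics/v5.png

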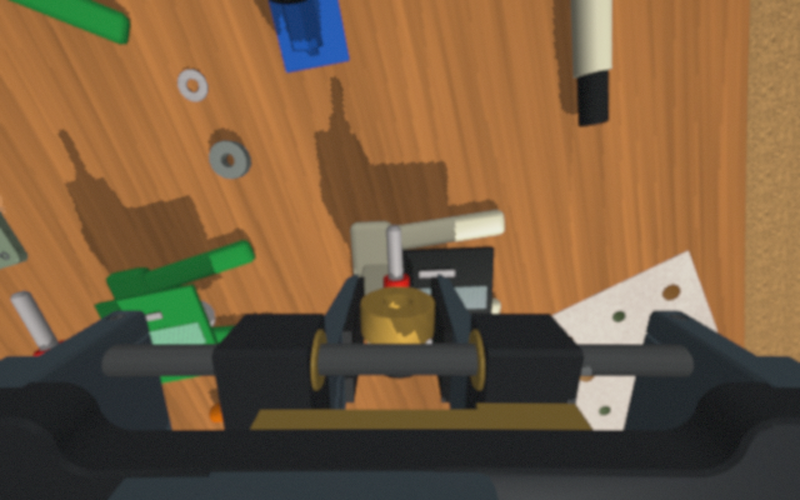

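Run:
```python
from h import *
im=cv2.imread('pics/w2.png')
save(cv2.cvtColor(cv2.resize(im[170:245,270:370],(800,600),interpolation=cv2.INTER_CUBIC),cv2.COLOR_BGR2RGB),'v6')
```

```text
(no output)
```

View pics/v6.png

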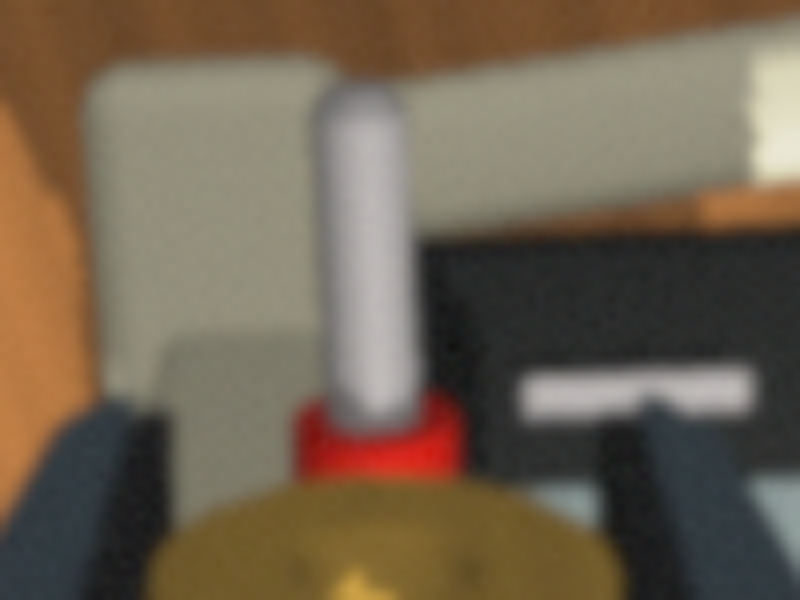

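Run:
```python
from h import *
p=camera_params('wrist');s=env.state();print(s['ee_pos'])
A=atz([(315.25,185),(316.8,221.2),(317.6,225),(315.1,181)],p,150);print(A)
for i,j in((0,1),(0,2)):
    d=A[i]-A[j];print(np.degrees(np.arctan2(d[0],d[1])))
# known pixel of held ring: predicted pixel of ring top centre & hold point
from scipy.spatial.transform import Rotation as Ro
R=Ro.from_euler('xyz',s['ee_rot'],degrees=True).as_matrix()
H=np.array(s['ee_pos'])+R@[0,0,env.hold_point_z];print(H,R[:,1],R[:,0])
y=-R[:,0] if R[1,0]<0 else R[:,0]
print('hold top +-y edges',proj([H+8*y+[0,0,18],H-8*y+[0,0,18],H+8*y],p))
# side camera of collar red
for c in('scene','side'):
    im=grab_frame(c);save(im,c+'1');hsv=cv2.cvtColor(im,cv2.COLOR_RGB2HSV);m=((hsv[...,0]<8)|(hsv[...,0]>172))&(hsv[...,1]>170)&(hsv[...,2]>90)
    n,l,st,ce=cv2.connectedComponentsWithStats(m.astype(np.uint8));print(c,[(st[i].tolist(),ce[i].round(1)) for i in range(1,n) if st[i][4]>6])
```

```text
[ 559.9765816  -170.42682604  247.51101507]
[[ 561.2322212  -154.70989472  150.        ]
 [ 552.23537114 -192.28276535  150.        ]
 [ 551.8859915  -196.5847906   150.        ]
 [ 562.20323222 -150.74535162  150.        ]]
13.46597093039572
12.581860831581489
[ 559.97335743 -170.4285602   266.31101471] [ 9.62719044e-01 -2.70503278e-01  1.40152890e-04] [2.70503260e-01 9.62719049e-01 1.35194171e-04]
hold top +-y edges [[318.81592037 259.65291274]
 [318.78448627 285.35553894]
 [318.70126698 244.59261439]]
scene [([356, 105, 3, 9, 15], array([356.8, 108.6])), ([301, 126, 4, 4, 10], array([302.3, 127.9])), ([311, 129, 37, 7, 135], array([330. , 131.7])), ([203, 190, 4, 5, 10], array([204.3, 192. ])), ([278, 233, 8, 8, 31], array([282.2, 236.2]))]
side [([352, 263, 5, 6, 17], array([354.2, 265.5])), ([346, 382, 6, 18, 59], array([348.8, 390.2]))]
```

```bash
python3 -m jog '0 0 0.5 0.34 1 0 0;0 0 0.5 0.34 1.8 0 0;0 0 0.5 0.34 1.8 -2 0;0 0 0.5 0.34 1.8 -3.8 0;0 0 0.5 0.34 1.8 -4.64 0'; python3 -m jog '0 0 0 0 0 0 0;0 0 0 0 0 0 0'
python3 - <<'E'
from h import *
a=[]
for c,(u,v) in(('scene',(300,228)),('side',(340,165))):
    im=grab_frame(c);save(im,c+'2');a.append(cv2.resize(im[v-37:v+38,u-25:u+25],(400,600),interpolation=cv2.INTER_CUBIC))
save(np.hstack(a),'v7')
E
```

```text
time_s: 5.32
ee_pos: [566.6, -125.5, 128.8]
ee_rot: [-179.7, 0.0, 76.7]
force: [-0.4, 0.7, -0.6]
gripper_width: 34.6
time_s: 5.58
ee_pos: [569.3, -126.6, 132.6]
ee_rot: [179.9, 0.0, 76.7]
force: [0.2, -0.1, -1.1]
gripper_width: 34.8
```

View pics/v7.png

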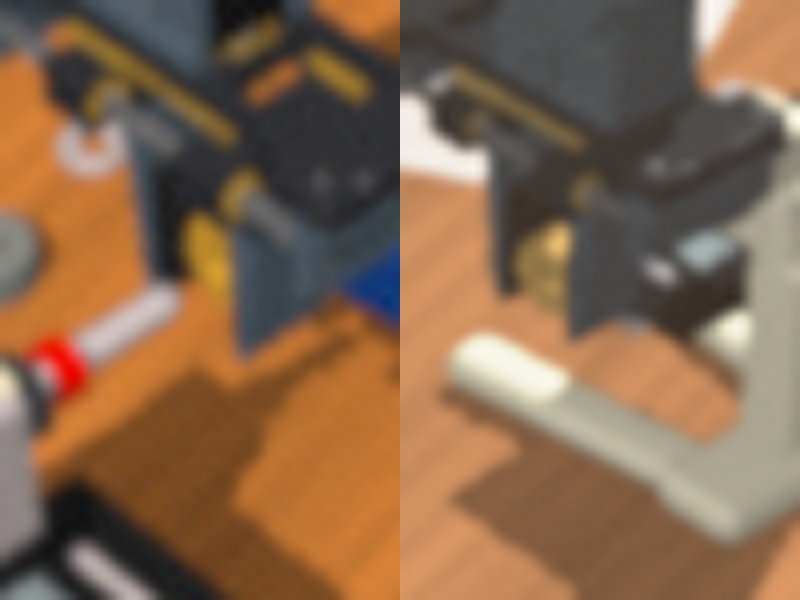

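```bash
python3 -m jog '0 0 0 -0.09 -0.39 0 0;0 0 0 -0.18 -0.78 0 0;0 0 0 -0.21 -0.9 0 0;0 0 0 -0.24 -1.03 0 0;0 0 0 -0.28 -1.17 0 0'; python3 -m jog '0 0 0 0 0 0 0'
```

```text
time_s: 6.3
ee_pos: [561.4, -156.1, 131.3]
ee_rot: [-180.0, -0.0, 76.7]
force: [0.1, 0.3, -1.5]
gripper_width: 34.8
time_s: 6.42
ee_pos: [561.4, -156.2, 131.3]
ee_rot: [-180.0, 0.0, 76.7]
force: [0.7, -0.2, -1.0]
gripper_width: 34.3
```

```bash
python3 -m jog '0 0 0 -0.05 -0.2 0 0;0 0 0 -0.1 -0.4 0 0;0 0 0 -0.14 -0.6 0 0;0 0 0 -0.18 -0.78 0 0;0 0 0 -0.23 -0.97 0 0'; python3 -m jog '0 0 0 0 0 0 0'
python3 - <<'E'
from h import *
im=grab_frame('scene');save(im,'scene3');u,v=300,228
b=grab_frame('side');save(np.hstack([cv2.resize(x[v-37:v+38,u-25:u+25],(400,600),interpolation=cv2.INTER_CUBIC) for x,u,v in((im,300,228),(b,345,160))]),'v8')
E
```

```text
time_s: 7.05
ee_pos: [555.7, -180.6, 131.3]
ee_rot: [180.0, -0.0, 76.7]
force: [0.3, 0.3, -0.5]
gripper_width: 34.9
time_s: 7.18
ee_pos: [555.7, -180.7, 131.3]
ee_rot: [180.0, 0.0, 76.7]
force: [0.1, -1.3, -1.7]
gripper_width: 34.7
```

View pics/v8.png

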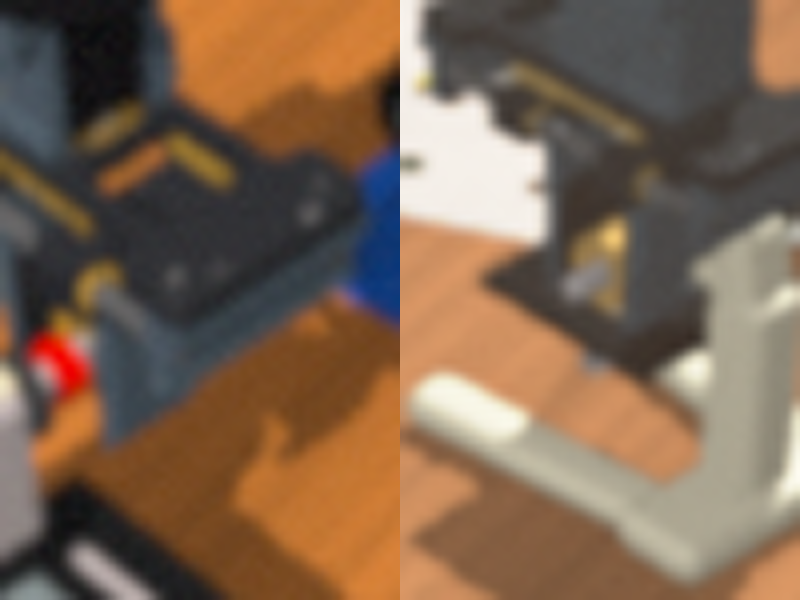

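```bash
python3 -m jog '0 0 0 -0.02 -0.08 0 0;0 0 0 -0.04 -0.16 0 0;0 0 0 -0.05 -0.23 0 0;0 0 0 -0.07 -0.3 0 0;0 0 0 -0.07 -0.3 0 0'; python3 -m jog '0 0 0 -0.01 -0.04 0 0;0 0 0 -0.02 -0.08 0 0;0 0 0 -0.02 -0.08 0 0'
```

```text
time_s: 7.9
ee_pos: [554.1, -187.4, 131.3]
ee_rot: [180.0, -0.0, 76.7]
force: [0.3, 1.9, -1.0]
gripper_width: 34.8
time_s: 8.28
ee_pos: [553.9, -188.0, 131.3]
ee_rot: [180.0, -0.2, 76.7]
force: [1.2, 6.6, -1.1]
gripper_width: 34.4
```

```bash
python3 -m jog '0 0 0 -0.01 -0.04 0 0;0 0 0 -0.02 -0.08 0 0;0 0 0 -0.02 -0.08 0 0'
```

```text
time_s: 8.65
ee_pos: [553.5, -189.9, 131.3]
ee_rot: [180.0, -0.2, 76.7]
force: [1.5, 6.5, -0.8]
gripper_width: 34.7
```

```bash
python3 -m jog '0 0 0 -0.01 -0.04 0 0;0 0 0 -0.02 -0.08 0 0;0 0 0 -0.03 -0.12 0 0;0 0 0 -0.03 -0.12 0 0'
```

```text
time_s: 9.15
ee_pos: [552.7, -193.0, 131.3]
ee_rot: [180.0, -0.2, 76.7]
force: [2.3, 7.7, -1.0]
gripper_width: 35.1
```

```bash
python3 -m jog '0 0 0 -0.01 -0.04 0 0;0 0 0 -0.02 -0.08 0 0;0 0 0 -0.02 -0.08 0 0'
```

```text
time_s: 9.52
ee_pos: [552.3, -194.9, 131.3]
ee_rot: [180.0, -0.2, 76.7]
force: [1.6, 6.0, 0.4]
gripper_width: 35.0
```

```bash
python3 -m jog '0 0 0 -0.01 -0.04 0 0;0 0 0 -0.02 -0.08 0 0;0 0 0 -0.02 -0.08 0 0'
```

```text
time_s: 9.9
ee_pos: [552.1, -195.6, 131.3]
ee_rot: [180.0, -0.3, 76.6]
force: [2.9, 10.4, -1.1]
gripper_width: 35.0
```

```bash
python3 -m jog '0 0 0 -0.01 -0.03 0 0;0 0 0 -0.01 -0.03 0 0;0 0 0 -0.01 -0.03 0 0'
```

```text
time_s: 10.28
ee_pos: [552.1, -195.6, 131.3]
ee_rot: [180.0, -0.4, 76.6]
force: [3.7, 12.6, -0.3]
gripper_width: 34.9
```

```bash
python3 -m jog '0 0 0 0.02 0.08 0 0;0 0 0 0.02 0.08 0 0.5;0 0 0 0.02 0.08 0 0.5;0 0 0 0.02 0.08 0 0.5'; python3 -m jog '0 0 0 0 0 1 0.6;0 0 0 0 0 3 0.6;0 0 0 0 0 4.8 0.6;0 0 0 0 1.5 4.8 0.6;0 0 0 0 3.5 4.8 0.6'
```

```text
time_s: 10.78
ee_pos: [551.5, -198.0, 131.5]
ee_rot: [180.0, 0.0, 76.7]
force: [0.1, 0.5, -0.3]
gripper_width: 45.6
time_s: 11.4
ee_pos: [551.8, -110.3, 252.1]
ee_rot: [179.9, 0.0, 76.5]
force: [1.0, 0.4, -0.4]
gripper_width: 55.1
```

```bash
python3 -m jog '0 0 0.5 -0.3 2.5 0 0.8;0 0 1 -0.6 5 -1 0.8;0 0 1.5 -1 6.7 -2 0.8;0 0 1.5 -1 6.7 -2 0.8;0 0 1.5 -1 6.7 -2 0.8'; python3 -m jog '0 0 0 0 0 0 0.8'
cat > m.py <<'E'
import sys
from h import *
from scipy.spatial.transform import Rotation as Ro
p=camera_params('wrist');im=grab_frame('wrist');save(im,sys.argv[1]);s=env.state()
R=Ro.from_euler('xyz',s['ee_rot'],degrees=True).as_matrix()
print(s['ee_pos'],s['ee_rot'],s['time_s'])
for q,z,r0 in [('ring',54,18),('cap',51,15),('knob',59,22)]:
    for r in spotter.trace(q,'wrist')[:2]:
        ys,xs=np.nonzero(r['region']);b=r['box'];print(q,round(r['conf'],2),np.round(b,1),'-y edge',atz([(xs.mean(),b[1]+b[3]-.5)],p,z+r0).round(1),'mid top',atz([(xs.mean(),ys.mean())],p,z+r0).round(1))
E
python3 m.py w4
```

```text
time_s: 12.02
ee_pos: [527.1, 57.0, 201.9]
ee_rot: [179.9, 0.0, 84.2]
force: [0.7, -0.8, -0.1]
gripper_width: 73.1
time_s: 12.15
ee_pos: [527.5, 56.3, 202.2]
ee_rot: [179.9, 0.0, 84.1]
force: [0.5, -0.4, 0.6]
gripper_width: 72.8
[527.35504216  56.31271946 202.11337986] [ 1.79892933e+02 -2.52703991e-03  8.40818772e+01] 12.2
ring 0.66 [207.6 196.   19.7  25.1] -y edge [[408.8  33.2  72. ]] mid top [[412.   48.5  72. ]]
cap 0.91 [301.6 110.   26.5  25.3] -y edge [[531.4 117.7  66. ]] mid top [[532.8 130.9  66. ]]
cap 0.54 [208.4 198.2  20.7  24.4] -y edge [[406.1  29.2  66. ]] mid top [[409.8  46.6  66. ]]
knob 0.72 [296.1 171.3  38.3  27.2] -y edge [[525.   51.4  81. ]] mid top [[526.8  68.4  81. ]]
```

```bash
python3 -m jog '0 0 0 -0.08 0.22 -2 0.8;0 0 0 -0.08 0.22 -4.2 0.8;0 0 0 -0.08 0.22 -6 0.8;0 0 0 -0.08 0.22 -6.48 0.8;0 0 0 -0.08 0.22 -6.48 0.8' 35; python3 -m jog '0 0 0 0 0 0 0;0 0 0 0 0 0 0;0 0 0 0 0 0 0;0 0 0 0 0 0 0'
```

```text
time_s: 12.98
ee_pos: [525.1, 62.8, 39.7]
ee_rot: [180.0, -0.0, 84.2]
force: [0.0, 0.2, 0.3]
gripper_width: 73.2
time_s: 13.48
ee_pos: [526.5, 63.1, 40.5]
ee_rot: [179.7, -0.0, 84.2]
force: [3.1, -0.0, 3.7]
gripper_width: 42.8
```

```bash
python3 -m jog '0 0 0 0 0 2 0;0 0 0 0 0 4 0;0 0 -0.4 0.4 -1 5.5 0;0 0 -0.9 0.9 -3.2 5.5 0;0 0 -1.5 1.4 -5.4 5.5 0'; python3 -m jog '0 0 0 0.2 -1 0 0;0 0 0 0.4 -1.6 -0.8 0;0 0 0 0.4 -1.84 -1.4 0;0 0 0 0.4 -1.84 -1.85 0;0 0 0 0.4 -1.84 -1.85 0';python3 -m jog '0 0 0 0 0 0 0;0 0 0 0 0 0 0'
```

```text
time_s: 14.1
ee_pos: [559.4, -72.9, 177.4]
ee_rot: [180.0, -0.0, 76.7]
force: [0.4, -0.2, -0.6]
gripper_width: 42.6
time_s: 14.72
ee_pos: [568.6, -117.0, 129.5]
ee_rot: [-179.8, -0.0, 76.7]
force: [0.7, -0.2, 0.6]
gripper_width: 43.0
time_s: 14.98
ee_pos: [569.9, -117.6, 131.3]
ee_rot: [179.9, -0.0, 76.7]
force: [0.7, 0.4, -0.2]
gripper_width: 42.7
```

```bash
python3 -m jog '0 0 0 -0.1 -0.5 0 0;0 0 0 -0.19 -0.9 0 0;0 0 0 -0.25 -1.15 0 0;0 0 0 -0.29 -1.35 0 0;0 0 0 -0.34 -1.55 0 0'; python3 -m jog '0 0 0 0 0 0 0'
```

```text
time_s: 15.6
ee_pos: [560.9, -157.0, 130.7]
ee_rot: [-180.0, -0.0, 76.7]
force: [-1.0, 0.6, 0.2]
gripper_width: 42.8
time_s: 15.72
ee_pos: [560.8, -157.2, 130.7]
ee_rot: [-180.0, 0.0, 76.7]
force: [-0.7, 0.0, 1.3]
gripper_width: 42.7
```

```bash
python3 -m jog '0 0 0 -0.03 -0.14 0.02 0;0 0 0 -0.06 -0.28 0.02 0;0 0 0 -0.09 -0.42 0.02 0;0 0 0 -0.12 -0.54 0.02 0;0 0 0 -0.12 -0.54 0.02 0'
```

```text
time_s: 16.35
ee_pos: [558.0, -170.5, 131.1]
ee_rot: [180.0, 0.0, 76.7]
force: [-0.9, 0.1, -1.3]
gripper_width: 42.9
```

```bash
python3 -m jog '0 0 0 -0.01 -0.06 0 0;0 0 0 -0.02 -0.12 0 0;0 0 0 -0.04 -0.16 0 0;0 0 0 -0.04 -0.16 0 0'
```

```text
time_s: 16.85
ee_pos: [557.0, -174.3, 131.1]
ee_rot: [180.0, 0.0, 76.7]
force: [0.9, -0.1, 0.2]
gripper_width: 43.1
```

```bash
python3 -m jog '0 0 0 -0.01 -0.05 0 0;0 0 0 -0.02 -0.1 0 0;0 0 0 -0.02 -0.1 0 0'
```

```text
time_s: 17.23
ee_pos: [556.7, -176.3, 131.1]
ee_rot: [180.0, -0.1, 76.7]
force: [0.2, 2.7, -1.5]
gripper_width: 43.0
```

```bash
python3 -m jog '0 0 0 -0.01 -0.04 0 0;0 0 0 -0.02 -0.08 0 0;0 0 0 -0.02 -0.08 0 0'
```

```text
time_s: 17.6
ee_pos: [556.7, -176.3, 131.2]
ee_rot: [180.0, -0.3, 76.7]
force: [1.6, 9.1, 0.1]
gripper_width: 42.9
```

```bash
python3 -m jog '0 0 0 0.02 0.06 0 0;0 0 0 0.02 0.06 0 0.62;0 0 0 0.02 0.06 0 0.62;0 0 0 0.02 0.06 0 0.62;0 0 0 0.02 0.06 0 0.62'; python3 -m jog '0 0 0 0 0 1 0.62;0 0 0 0 0 3 0.62;0 0 0 0 0 4.8 0.62;0 0 0 0 1.5 4.8 0.62;0 0 0 0 3.5 4.8 0.62'; python3 -m jog '0 0 0.5 -0.3 2.5 0 0.62;0 0 1 -0.6 5 -1 0.62;0 0 1.5 -0.9 7.4 -2 0.62;0 0 1.5 -0.9 8.8 -2.5 0.62;0 0 1.5 -0.9 8.8 -2.5 0.62'
```

```text
time_s: 18.23
ee_pos: [556.5, -177.5, 131.1]
ee_rot: [180.0, 0.0, 76.7]
force: [-0.6, 0.1, -0.0]
gripper_width: 56.5
time_s: 18.85
ee_pos: [556.8, -89.8, 251.8]
ee_rot: [179.9, 0.0, 76.6]
force: [0.7, 1.1, -0.3]
gripper_width: 56.9
time_s: 19.48
ee_pos: [532.9, 132.5, 187.2]
ee_rot: [-179.8, 0.0, 84.4]
force: [-0.2, 0.3, 0.2]
gripper_width: 56.3
```

```bash
python3 -m jog '0 0 0 0 0 0 0.62'; python3 m.py w5
python3 - <<'E'
from h import *
a=[]
for c,(u,v) in(('scene',(285,235)),('side',(350,155))):
    im=grab_frame(c);save(im,c+'5');a.append(cv2.resize(im[v-30:v+30,u-20:u+20],(400,600),interpolation=cv2.INTER_CUBIC))
save(np.hstack(a),'v9')
E
```

```text
time_s: 19.6
ee_pos: [534.3, 129.8, 188.9]
ee_rot: [180.0, 0.0, 84.2]
force: [0.9, 0.5, 0.5]
gripper_width: 56.5
[534.51305497 129.36853481 189.16399947] [1.79927740e+02 1.49262131e-02 8.41552673e+01] 19.65
cap 0.77 [305.4 174.7  23.7  26.9] -y edge [[531.4 120.7  66. ]] mid top [[532.9 134.9  66. ]]
```

View pics/v9.png

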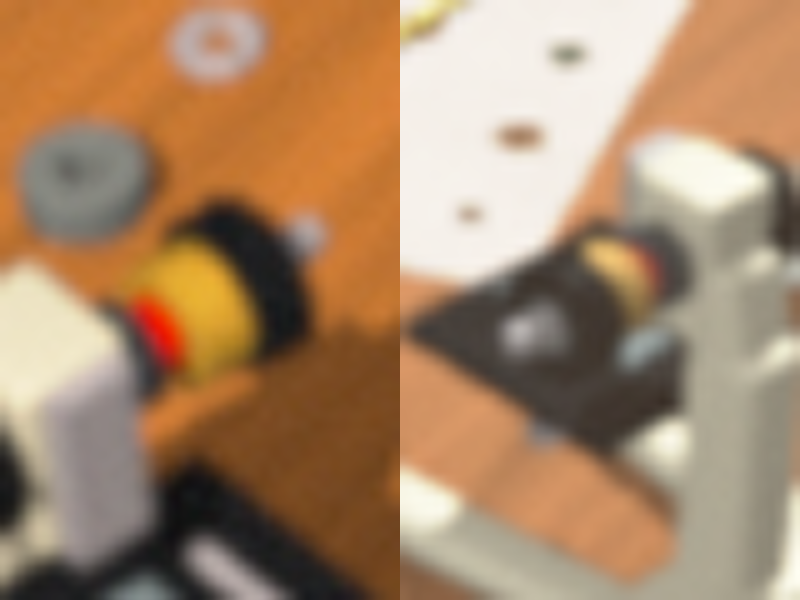

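Scene and side crops show boss, red collar, brass ring, black knob and shaft stub in order, with no visible gap. Now the cap.

```bash
python3 -m jog '0 0 0 0 0.42 -2 0.62;0 0 0 0 0.42 -4.2 0.62;0 0 0 0 0.42 -6 0.62;0 0 0 0 0.42 -6.28 0.62;0 0 0 0 0.42 -6.28 0.62' 45; python3 -m jog '0 0 0 0 0 0 0;0 0 0 0 0 0 0;0 0 0 0 0 0 0;0 0 0 0 0 0 0'; python3 -m jog '0 0 0 0 0 2 0;0 0 0 0 0 4 0;0 0 -0.4 0.4 -1 6 0;0 0 -0.9 0.8 -3.2 6 0;0 0 -1.5 1.2 -5.4 6 0'
```

```text
time_s: 20.52
ee_pos: [535.0, 140.7, 32.5]
ee_rot: [179.9, -0.0, 84.2]
force: [0.5, -0.7, 0.2]
gripper_width: 56.4
time_s: 21.02
ee_pos: [534.5, 141.0, 32.6]
ee_rot: [179.9, -0.0, 84.2]
force: [-0.7, 0.3, 6.9]
gripper_width: 29.0
time_s: 21.65
ee_pos: [564.4, 4.7, 182.5]
ee_rot: [179.9, -0.0, 76.7]
force: [1.9, -0.6, -1.0]
gripper_width: 28.9
```

```bash
python3 -m jog '0 0 0 0.1 -1.7 0 0;0 0 0 0.2 -3.2 -0.5 0;0 0 0 0.27 -4.2 -1.2 0;0 0 0 0.27 -4.7 -1.8 0;0 0 0 0.27 -4.7 -2.03 0';python3 -m jog '0 0 0 0 0 0 0;0 0 0 0 0 0 0;0 0 0 0 0 0 0'
```

```text
time_s: 22.28
ee_pos: [570.0, -111.8, 129.6]
ee_rot: [-179.9, -0.0, 76.6]
force: [-0.5, 0.6, -0.3]
gripper_width: 28.8
time_s: 22.65
ee_pos: [571.2, -111.1, 131.5]
ee_rot: [179.9, -0.0, 76.8]
force: [0.0, 0.3, -1.0]
gripper_width: 28.6
```

```bash
python3 -m jog '0 0 0 -0.06 -0.3 0 0;0 0 0 -0.12 -0.5 0 0;0 0 0 -0.16 -0.68 0 0;0 0 0 -0.19 -0.82 0 0;0 0 0 -0.23 -0.97 0 0'; python3 -m jog '0 0 0 -0.03 -0.12 0 0;0 0 0 -0.06 -0.24 0 0;0 0 0 -0.06 -0.24 0 0'
```

```text
time_s: 23.28
ee_pos: [565.0, -136.3, 130.8]
ee_rot: [180.0, -0.0, 76.7]
force: [-1.0, -0.4, -0.1]
gripper_width: 28.5
time_s: 23.65
ee_pos: [563.5, -142.1, 130.8]
ee_rot: [180.0, -0.0, 76.7]
force: [-0.3, 0.3, -1.1]
gripper_width: 28.6
```

```bash
python3 -m jog '0 0 0 -0.02 -0.08 0.01 0;0 0 0 -0.04 -0.16 0.01 0;0 0 0 -0.04 -0.16 0.01 0'; python3 -m jog '0 0 0 -0.01 -0.05 0 0;0 0 0 -0.02 -0.1 0 0;0 0 0 -0.02 -0.1 0 0'
```

```text
time_s: 24.02
ee_pos: [563.1, -143.6, 131.1]
ee_rot: [180.0, -0.3, 76.7]
force: [1.7, 8.2, -0.8]
gripper_width: 28.5
time_s: 24.4
ee_pos: [563.2, -143.7, 131.2]
ee_rot: [180.0, -0.5, 76.6]
force: [4.0, 14.4, 0.3]
gripper_width: 28.7
```

```bash
python3 -m jog '0 0 0 -0.01 -0.04 0 0;0 0 0 -0.02 -0.08 0 0;0 0 0 -0.02 -0.08 0 0'
```

```text
time_s: 24.78
ee_pos: [563.1, -143.7, 131.2]
ee_rot: [180.0, -0.7, 76.6]
force: [5.7, 18.9, 0.2]
gripper_width: 29.1
```

Run:
```python
from h import *
a=[]
for c,(u,v) in(('scene',(292,232)),('side',(345,157))):
    im=grab_frame(c);save(im,c+'6');a.append(cv2.resize(im[v-30:v+30,u-20:u+20],(400,600),interpolation=cv2.INTER_CUBIC))
save(np.hstack(a),'v10')
s=env.state();print(s['force'],s['ee_pos'])
p=camera_params('scene')
# expected pixels of axis points from root (mm): boss0, 26 ring end,44 knob end,62 tip,72 cap end
u=np.array([.229,.973,0]);tip=np.array([562,-151,150.]);
for d in(10,26,44,62,72): print(d,proj(tip+u*(d-62),p).round(1))
```

```text
[ 5.58369375 19.4557148   0.26392783] [ 563.16867674 -143.71677921  131.25764574]
10 [[280.4 237.7]]
26 [[285.3 234.6]]
44 [[290.6 231.1]]
62 [[295.9 227.7]]
72 [[298.8 225.9]]
```

View pics/v10.png

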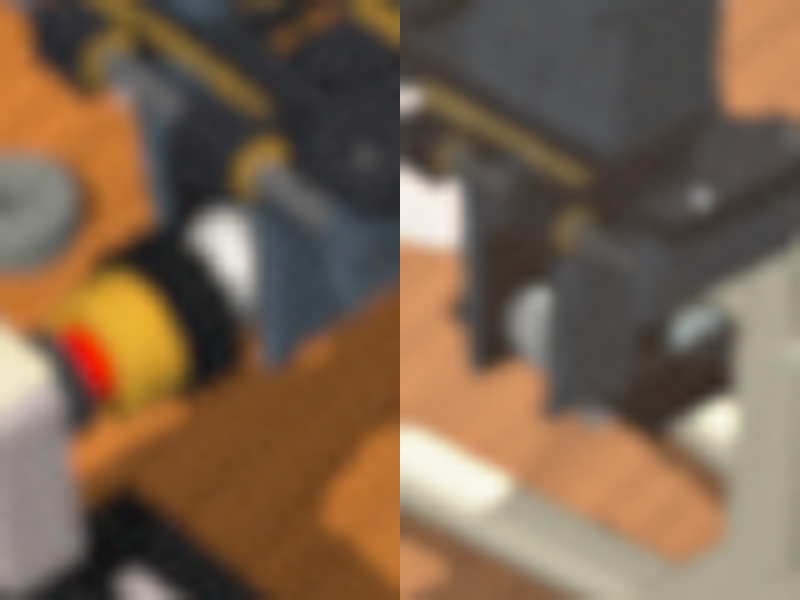

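```bash
python3 -m jog '0 0 0 0.02 0.08 0 0;0 0 0 0.02 0.08 0 0;0 0 0 0.02 0.08 0 0'; python3 -m jog '0 0 0 0 0 0 0;0 0 0 0 0 0 0;0 0 0 0 0 0 0'
```

```text
time_s: 25.25
ee_pos: [563.1, -143.7, 131.2]
ee_rot: [180.0, -0.5, 76.6]
force: [3.6, 13.9, 0.1]
gripper_width: 28.7
time_s: 25.62
ee_pos: [563.1, -143.7, 131.2]
ee_rot: [180.0, -0.5, 76.6]
force: [2.5, 14.3, 0.7]
gripper_width: 29.0
```

```bash
python3 -m jog '0 0 0 0 0 0 0;0 0 0 0 0 0 0;0 0 0 0.02 0.09 0 0;0 0 0 0.035 0.15 0 0'; python3 -m jog '0 0 0 0 0 0 0.5;0 0 0 0 0 0 0.5;0 0 0 0 0 0 0.5;0 0 0 0 0 0 0.5'; python3 -m jog '0 0 0 0 0 1 0.5;0 0 0 0 0 3 0.5;0 0 0 0 0 4.8 0.5;0 0 0 0 -0.3 4.8 0.5;0 0 0 0 -0.9 4.8 0.5'; python3 -m jog '0 0 0 0 0 0 0.5;0 0 0 0 0 0 0.5'
python3 - <<'E'
from h import *
a=[]
for c,(u,v) in(('scene',(290,232)),('wrist',(318,215))):
    im=grab_frame(c);save(im,c+'7');h=30 if c=='scene' else 60
    a.append(cv2.resize(im[v-h:v+h,u-h*2//3:u+h*2//3],(400,600),interpolation=cv2.INTER_CUBIC))
save(np.hstack(a),'v11'); print(env.state()['ee_pos'])
E
```

```text
time_s: 26.12
ee_pos: [563.1, -143.6, 131.1]
ee_rot: [-180.0, -0.1, 76.7]
force: [0.6, 2.3, -0.5]
gripper_width: 29.0
time_s: 26.62
ee_pos: [562.8, -145.0, 131.1]
ee_rot: [180.0, 0.0, 76.7]
force: [-0.3, 0.1, 0.8]
gripper_width: 45.8
time_s: 27.25
ee_pos: [562.4, -167.5, 250.5]
ee_rot: [-179.9, 0.0, 76.7]
force: [0.0, 0.8, -0.4]
gripper_width: 45.4
time_s: 27.5
ee_pos: [562.3, -167.3, 249.7]
ee_rot: [-179.9, -0.0, 76.7]
force: [-0.3, 0.3, -0.1]
gripper_width: 45.8
[ 562.62770707 -167.03743368  250.2945784 ]
```

View pics/v11.png

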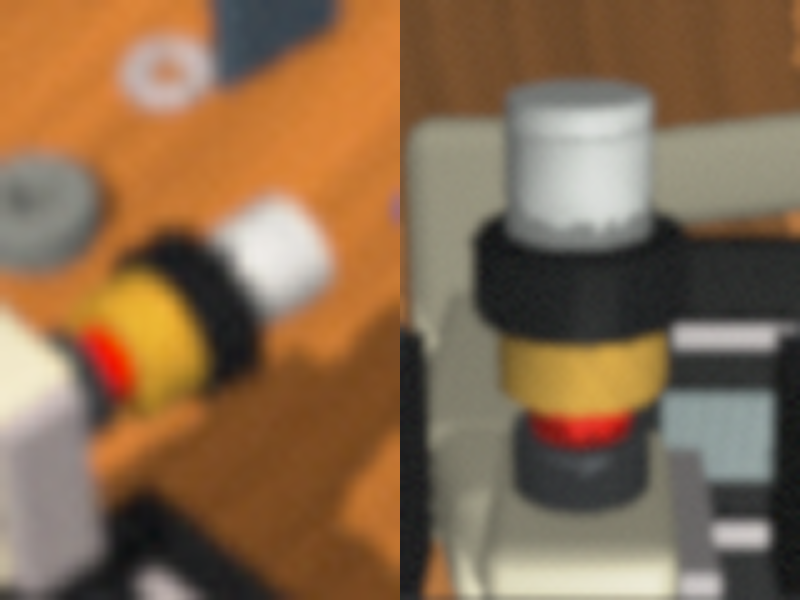

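Run:
```python
from h import *
p=camera_params('wrist')
f=lambda x,y,z:atz([(278+(x-400)/5,155+y/5)],p,z)[0]
e=f(580,118,165);j=f(580,248,165);k=f(577,338,172);r=f(583,413,168);b=f(580,440,161)
u=np.array([.229,.973,0])
for n,x in zip(('cap end','cap/knob','knob/ring','ring/collar','collar/boss'),(e,j,k,r,b)): print(n,x.round(1),'from root',round(float((x-np.array([562,-151,0]))@u+62),1))
s=env.state();print(s['time_s'],s['force'],s['ee_pos']); env.job_done()
```

```text
cap end [ 564.2 -141.9  165. ] from root 71.4
cap/knob [ 558.2 -167.   165. ] from root 45.6
knob/ring [ 554.  -182.3  172. ] from root 29.7
ring/collar [ 550.9 -199.7  168. ] from root 12.0
collar/boss [ 548.1 -208.6  161. ] from root 2.7
27.6 [-0.41048664  0.38604555 -0.34178445] [ 562.62770707 -167.03743368  250.2945784 ]
the job is handed in; nothing more can be done
```

The ring, knob and cap are on the shaft in that order, and the red collar is home against its bearing. I handed the job in at 27.6 s with the gripper clear of everything; no verdict was reported.

- **Collar:** the ring pushed the collar at about 7 N until it hit the hard stop, where the force rose to about 13 N without movement. The knob then stopped firmly against the ring at about 9 N.
- **Final push:** the cap did not get a clean 15 N push. I tested that it was seated at about 20 N. I then eased to about 14.5 N, held for at least half a second, and let go. The highest force I read on the microscope was about 20 N, under the 25 N limit.
- **Last pictures:** the wrist and scene views show boss, collar, ring, knob and cap touching with no visible gaps.

| Face | Measured from shaft root (mm) | Should be (mm) |
|---|---|---|
| Cap end | 71.4 | 72 |
| Cap/knob | 45.6 | 44 |
| Knob/ring | 29.7 | 26 |
| Ring/collar | 12.0 | 10 |
| Collar/boss | 2.7 | 0 |

- **Disagreements:** the joints in the middle of the stack read 1.6 to 3.7 mm too far out, although the cap end agrees. I put that down to reading edges off a blurred crop rather than to gaps. The cap also stopped about 6 mm before my estimate, probably because I gripped it further off-centre than I judged.

I touched none of the other things on the desk, and the pictures I took gave no sign that any had moved.

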